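# Fit the beaker cradle to the balance and tare it

## Task

Get the balance ready for weighing: lower the blue cradle onto the balance's two pegs so that it sits fully down, its large hole over the thick orange peg, and let it go. Then stand the small white beaker upright in the cradle's socket, setting both down gently rather than dropping them, and after that press the green tare button fully and let it come back up. Leave the other things on the bench where they are.

Things in the scene. Friction and masses are not known exactly. Their poses are not given: they have to be found in the camera images.
- balance: White bench balance without its pan, fixed. Housing 180 x 170 mm, 64 mm tall; on it a steel platform 74 (x) x 146 (y) mm, top 70 mm above the bench, with two upright pegs 104 mm apart along y. A lower blue control deck, 40 mm tall, lies 80 to 165 mm to -x. Origin: on the bench under the platform's centre; z up, +y towards the thick peg, -x towards the controls.
- big_peg (a point): Foot of the thick orange peg (14 mm diameter, 14 mm tall, tapered over its last 4 mm), at platform-top level, 52 mm to the balance's +y.
- small_peg (a point): Foot of the thin dark steel peg (9 mm diameter, 14 mm tall, tapered over its last 4 mm), at platform-top level, 52 mm to the balance's -y.
- tare (a joint): Travel of the green tare button on the control deck: 0 = up, 0.006 m = fully pressed (4 N); springs back.
- tare_top (a point): Centre of the top face of the green tare button (24 mm diameter), which is pressed straight down; on the control deck, at x = -122 mm, y = -50 mm in the balance's frame.
- cradle: Loose blue beaker cradle: plate 70 (x) x 142 (y) x 8 mm, on its middle a square socket (58 mm outside, 50 inside, top 34 mm above the underside, floor = plate). Two through holes near its ends fit the pegs. Origin: centre of the underside; z up, +y to the large hole. Grip across the socket's outer faces that look along x, fingertips above the plate; the other faces end up near the pegs.
- big_hole (a point): Centre, on the underside, of the cradle's large hole (16 mm diameter, between two orange stripes), 52 mm to the cradle's +y. Fits the thick orange peg only.
- small_hole (a point): Centre, on the underside, of the cradle's small hole (11 mm diameter), 52 mm to the cradle's -y.
- beaker: Small white plastic beaker with a red band, 42 mm diameter, 70 mm tall, wall 2.5 mm, open at the top, standing upright, loose. Origin: centre of its underside, z up. To stand it in the cradle, hold it with the fingertips at least 30 mm above its foot so that they clear the socket's walls.
- weight: Bystander: brass check weight, 32 mm diameter, 50 mm tall. Origin at its underside centre.
- amber_bottle: Bystander: amber glass bottle, 60 mm diameter, 125 mm tall. Origin at its underside centre.
- jar: Bystander: white jar with a blue cap, 60 mm diameter, 70 mm tall. Origin at its underside centre.
- big_beaker: Bystander: large clear glass beaker, 70 mm diameter, 95 mm tall; not the one to use. Origin at its underside centre.
- spatula: Bystander: steel lab spatula, a flat bar 168 mm long and 5 mm thick, lying flat. Origin at its underside, mid-length.
Not all that is in view belongs to the job. Of the things like the cradle, leave any that is black; of the rest the larger one is meant.

How it is judged:
On the way, in this order (a step that is already met when the one before it is completed fails the run):
1. the cradle sits fully down on both pegs, the right way round, released (distance between big_hole and big_peg below 0.004 m and distance between small_hole and small_peg below 0.004 m and contact force between the fingers and cradle below 0.05 N), for 0.2 s.
2. the small beaker stands in the cradle's socket, released, with the cradle still seated (distance between big_hole and big_peg below 0.004 m and distance between small_hole and small_peg below 0.004 m and horizontal distance between beaker and cradle below 0.008 m and z of beaker in the frame of cradle between 0.005 and 0.011 m and angle between beaker's own z axis and vertical below 0.08 rad and contact force between the fingers and beaker below 0.05 N), for 0.2 s.
3. the tare button is pressed fully while the beaker stands in the seated cradle (distance between big_hole and big_peg below 0.004 m and distance between small_hole and small_peg below 0.004 m and horizontal distance between beaker and cradle below 0.008 m and z of beaker in the frame of cradle between 0.005 and 0.011 m and angle between beaker's own z axis and vertical below 0.08 rad and value of joint tare above 0.0045 m), for 0.05 s.
At the end, for the whole second after the job is handed in: Each hole's centre on the cradle's underside within 4 mm of the foot of its own peg (large hole on thick peg); the beaker upright (within 0.08 rad) on the socket's floor, within 8 mm of its centre; the tare button up again (under 1.5 mm); cradle and beaker at rest (distance between big_hole and big_peg below 0.004 m and distance between small_hole and small_peg below 0.004 m and horizontal distance between beaker and cradle below 0.008 m and z of beaker in the frame of cradle between 0.005 and 0.011 m and angle between beaker's own z axis and vertical below 0.08 rad and value of joint tare below 0.0015 m and linear speed of each of beaker, cradle below 0.02 m/s); the robot touches nothing.
It fails at once if tare pressed (over 3 mm) before the beaker stands in the cradle (value of joint tare above 0.003 m and (horizontal distance between beaker and cradle above 0.02 m or distance between big_hole and big_peg above 0.01 m)).
It fails at once if the cradle let go more than 25 mm above its seat (horizontal distance between cradle and balance below 0.06 m and z of cradle in the frame of big_peg above 0.025 m and contact force between the fingers and cradle below 0.01 N).
It fails at once if the beaker let go more than 20 mm above the socket's floor (horizontal distance between beaker and cradle below 0.035 m and z of beaker in the frame of cradle above 0.028 m and contact force between the fingers and beaker below 0.01 N).
It fails at once if the cradle forced onto the balance with more than 60 N (contact force between cradle and balance above 60 N).
It fails at once if another thing on the bench moved by more than 30 mm (distance of any of weight, amber_bottle, jar, big_beaker, spatula from where it was at the start of the episode above 0.03 m).
It also fails if it takes over 70 s, if anything falls off the work surface, if the arm or the gripper's body presses on something with over 40 N, if the wrist force passes 120 N, or if a joint passes its speed limit or range.

## Robot

A 6-joint arm with a two-finger parallel gripper is mounted at the origin on the work surface. World frame = base frame: x ahead of the robot, y to its left, z up, the work surface at z = 0. Lengths are in m, angles in rad, forces in N, time in s.
With the tool pointing down it reaches from about 0.225 to 0.875 m from the base axis. Payload 3.4 kg.
Tool frame: the origin (TCP) lies at the very end of the fingers, on their centre line; the grasp point (between the pads) lies 19 mm behind it (manip.tcp_to_grasp is the distance from the TCP to the grasp point, in m); z points along the fingers, y is the line along which they close (so a half turn about z gives the same grasp; the last joint's range is limited). The gripper opens to 85 mm and grips with 20 to 120 N. Pads are 22 mm wide; open, the fingers measure 114 mm over their backs; the gripper's body (76 mm by 85 mm) begins 54 mm behind the grasp point. The pads swing forward as they close: fully open they stand 13 mm farther back than shut.
Start: joints at [1.226, 0.276, 1.505, -0, 1.361, -0.121], TCP at [0.128, 0.561, 0.231] pointing down, gripper open.
Joint ranges: [-2.89, 2.89], [-0.75, 2.08], [0.22, 2.7], [-1.18, 4.32], [0.11, 2.71], [-2.7, 2.7]. Speed limits (rad/s): [2.57, 2.57, 3.14, 3.14, 3.14, 3.14].

## Interface

Orientations are given as a unit quaternion [w, x, y, z].
In Python, from rig import status, get_image, job, manip gives the robot as it stands.
- The arm moves only by the tool apply_moves, never from a script. Its arguments are lists of equal length, an entry for each row: "xyz": the shift along the tool's x, y, z each as a share of 0.3 m, from -1 to 1, a list of three; "rot": the turn, a rotation vector about the tool's x, y, z each as a share of 60 degrees, from -1 to 1, a list of three; "hand": the opening, from -1 (shut) to 1 (fully open). A call has 1 to 8 rows; each row shifts and turns the commanded pose from where the row before left it, along the tool's axes as they then stand; what a row does not reach is not made up. A row lasts 1/8 s, in which the tool goes at most 62.5 mm and 10.7 degrees, less where a joint would pass 70% of its speed; a pose out of reach is approached as far as the arm can. A call with a number of a shift or a turn outside -1 to 1 is refused whole. A call with a gripper value outside its range is refused whole. The fingers move at their own pace and stop on an object; "force" is the grip in N (left out, the last holds). Time passes only in rows, so rows that do not move let the fingers close. It gives the time, the measured TCP pose, the force, the opening and the grip force at its end, in the units of the state.
- status.get_state(): the state, without advancing time (a new reading comes with each control period).
- get_image(name): name is "side" or "top"; returns a dict with "pixels" (384x512x3 uint8, red, green, blue), "fovy" (degrees; the focal length in pixels is half the picture's height over the tangent of half this angle, whatever the lens; pixels are square), "cx", "cy" (the principal point, pixels), "dist" ([k1, k2, p1, p2, k3] as OpenCV has them; the pictures are not rectified), "origin" and "orientation" of the camera in the world. Camera axes: x right, y down, z forward; pixel columns grow to the right and rows downward; lengths in m; the calibration is good to about 2 mm. A picture is of the moment at which its call begins. There is no depth.
- job.sign_off(): hands the job in; it is judged then, once.
The state is a dict: "clock": time; "qpos": joint angles; "qd": joint speeds; "effort": joint torques, N m; "position": TCP position; "ee_rot": TCP orientation; "contact_force": force on the tool from outside, world axes, zero at the start; "moment": the same for the moment, N m; "width": finger opening in m; "gripper_force": force on a finger pad.
Only numpy, scipy, OpenCV 4.12 (cv2) and the standard library are available. Lean on these libraries where they do the work, as an engineer would, in place of code of your own. Each camera call takes 0.05 s, during which the arm holds its last target. There are 200 camera calls.

## Working session

There is one attempt and no reset: what is moved stays moved. The work goes in short steps, Python scripts to look and compute and a tool call to move; the robot and the scene stay as the last step left them, time stands still between calls to the robot, and variables do not carry over. Pictures are saved under pics/ and viewed, at most 10 in all, crops included, and the job is handed in when it is done.

Besides the shell and the picture viewer there is one more tool, called after "Emit:" as name(argument=value, ...), one argument or row to a line, values as JSON. apply_moves: Moves the arm, as the interface text tells. Its arguments: {"type":"object","properties":{"xyz":{"type":"array","items":{"type":"array","items":{"type":"number","minimum":-1,"maximum":1}}},"rot":{"type":"array","items":{"type":"array","items":{"type":"number","minimum":-1,"maximum":1}}},"hand":{"type":"array","items":{"type":"number"}},"force":{"type":"number"}},"required":["xyz","rot","hand"]}

```bash
mkdir -p pics; cat > h.py <<'E'
import numpy as np, cv2, pickle
from scipy.spatial.transform import Rotation as R
def cam(im):
    h=im['pixels'].shape[0]; f=h/2/np.tan(np.radians(im['fovy'])/2)
    K=np.array([[f,0,im['cx']],[0,f,im['cy']],[0,0,1.]])
    o=np.array(im['orientation']); 
    M=R.from_quat(o[[1,2,3,0]]).as_matrix() if o.size==4 else o.reshape(3,3)
    return K,np.array(im['dist'],float),np.array(im['origin']),M
def px2w(im,uv,z):
    K,d,o,M=cam(im); p=cv2.undistortPoints(np.array(uv,float).reshape(-1,1,2),K,d).reshape(-1,2)
    r=np.c_[p,np.ones(len(p))]@M.T
    return o+r*((z-o[2])/r[:,2])[:,None]
def w2px(im,P):
    K,d,o,M=cam(im); rv=cv2.Rodrigues(M.T)[0]
    return cv2.projectPoints(np.array(P,float).reshape(-1,1,3),rv,-M.T@o,K,d)[0].reshape(-1,2)
def grab(n,tag):
    from rig import get_image
    im=get_image(n); pickle.dump(im,open(f'pics/{tag}.pkl','wb')); return im
def load(tag): return pickle.load(open(f'pics/{tag}.pkl','rb'))
def save(a,name): cv2.imwrite(f'pics/{name}.png',cv2.cvtColor(a,cv2.COLOR_RGB2BGR))
E
python3 - <<'E'
from h import *
from rig import status,manip
for n in('top','side'):
    im=grab(n,n+'0'); save(cv2.resize(im['pixels'],(800,600),interpolation=cv2.INTER_CUBIC),n+'0'); print(n,{k:v for k,v in im.items() if k!='pixels'})
print(status.get_state(),manip.tcp_to_grasp)
E
```

```text
top {'fovy': 49.213733593199095, 'cx': 251.7177760672545, 'cy': 191.30719787238928, 'dist': array([-0.02169405,  0.        ,  0.        ,  0.        ,  0.        ]), 'origin': array([ 0.28630673, -0.03348433,  1.25205982]), 'orientation': array([ 0.06610458, -0.69613283,  0.71198411, -0.06409294])}
side {'fovy': 47.003305336375085, 'cx': 264.38197851210595, 'cy': 187.08230192565142, 'dist': array([-0.11662389,  0.        ,  0.        ,  0.        ,  0.        ]), 'origin': array([0.47439251, 1.09097401, 1.13268767]), 'orientation': array([ 0.00790075, -0.02636819,  0.91645264, -0.39919527])}
{'clock': 0.1, 'qpos': array([ 1.22602775e+00,  2.76531112e-01,  1.50602304e+00,  2.18396231e-05,
        1.36072472e+00, -1.21022816e-01]), 'qd': array([ 0.00044494, -0.00297184, -0.00430531, -0.00110512,  0.00145113,
        0.0005872 ]), 'effort': array([ 4.51971127e-04, -4.17711246e+01, -2.46400791e+01, -2.72198322e-04,
        5.78854364e-03,  3.90621892e-06]), 'position': array([0.12742775, 0.56020328, 0.23052002]), 'ee_rot': array([-2.04975679e-04,  1.11641903e-01,  9.93748144e-01, -8.17882222e-04]), 'contact_force': array([-0.08581873,  0.2060946 ,  0.53298864]), 'moment': array([-0.02719149, -0.00225609, -0.00361931]), 'gripper_force': 0.0, 'width': 0.08526574545374124} 0.0187
```

View pics/top0.png

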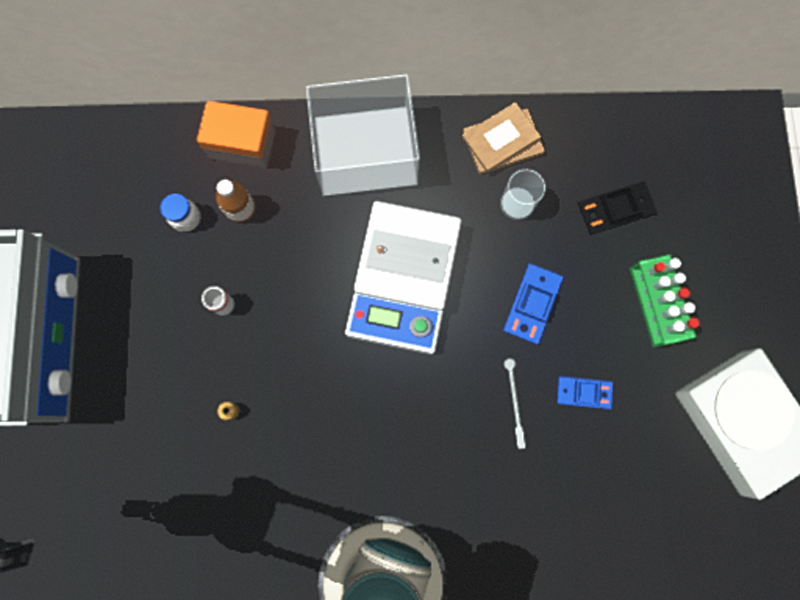

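View pics/side0.png

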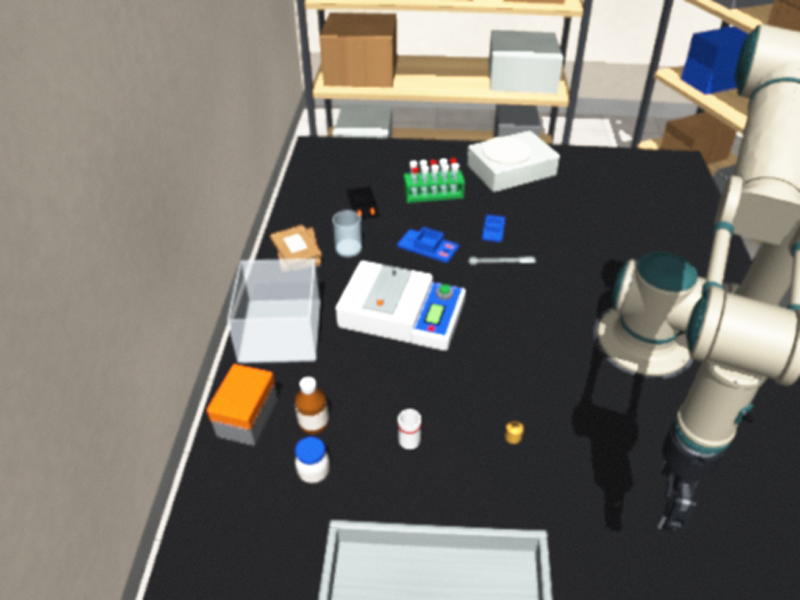

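Top view at 800x600: the larger blue cradle is at (535,303). Things that could be mistaken for it are the small blue one at (586,393) and the black one at (617,208). The beaker with the red band is at (217,300), and the big clear beaker at (523,193) is not the one to use. The balance is at (405,278), with the tare button at (420,326). Next is a close crop to check the choice.

```bash
python3 - <<'E'
from h import *
a=load('top0')['pixels']
c=cv2.resize(a[122:237,216:376],None,fx=5,fy=5,interpolation=cv2.INTER_CUBIC)
b=cv2.resize(a[175:207,122:154],None,fx=5,fy=5,interpolation=cv2.INTER_CUBIC)
c[-160:,-160:]=b   # inset: beaker, origin (122,175)
save(c,'crop')
E
```

```text
(no output)
```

View pics/crop.png

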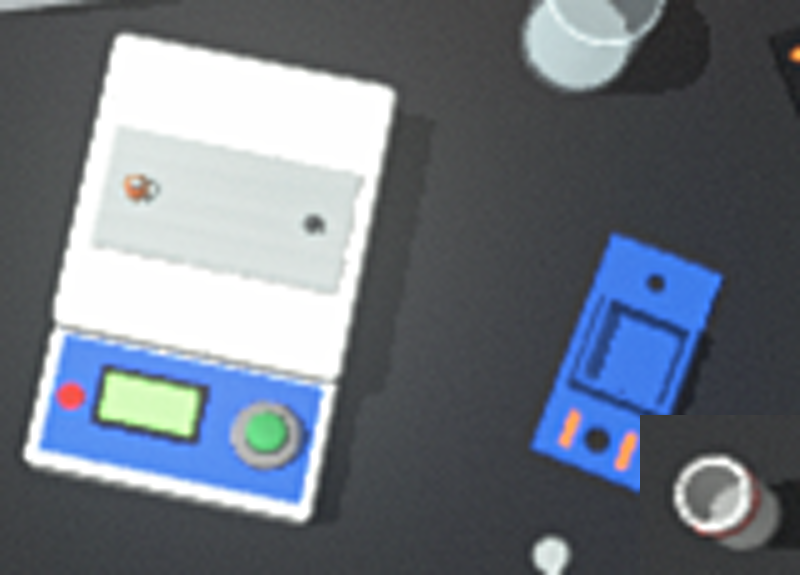

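The crop confirms the choice. The larger blue cradle has two orange stripes beside its large hole at (597,440), and its small hole is at (656,283). The thick orange peg is at (137,187), the thin peg at (314,224), the tare button at (267,430), and the beaker rim is in the inset at (715,496).

```bash
cat >> h.py <<'E'
def fit(local,world): # 2D rigid
    l=np.array(local,float);w=np.array(world)[:,:2]
    lc,wc=l.mean(0),w.mean(0); H=(l-lc).T@(w-wc)
    a=np.arctan2(H[0,1]-H[1,0],H[0,0]+H[1,1]); c,s=np.cos(a),np.sin(a); Rm=np.array([[c,-s],[s,c]])
    t=wc-Rm@lc; return t,np.degrees(a),(l@Rm.T+t-w)*1e3
E
python3 - <<'E'
from h import *
im=load('top0'); np.set_printoptions(precision=4,suppress=True)
src=lambda p,o=(216,122):(np.array(p,float)+.5)/5-.5+np.array(o)
W=lambda p,z,o=(216,122):px2w(im,src(p,o),z)
plat=W([(118,127),(362,176),(337,294),(92,247)],.07)
t,a,r=fit([(.037,.073),(.037,-.073),(-.037,-.073),(-.037,.073)],plat);print('plat',t,a,'\n',r)
hp=W([(120,35),(395,90)],.064); print('housing w',np.linalg.norm(hp[0]-hp[1]))
pg=np.r_[W([(135,187)],.077),W([(314,224)],.08)]; print('pegs',pg,np.linalg.norm((pg[0]-pg[1])[:2]))
t,a,r=fit([(0,.052),(0,-.052)],pg);print('bal by pegs',t,a)
print('tare',W([(267,430)],.046))
c=np.r_[W([(597,440),(656,283)],.008),W([(613,233),(722,274),(530,450)],.008)]
t,a,r=fit([(0,.052),(0,-.052),(.035,-.071),(-.035,-.071),(.035,.071)],c); print('cradle',t,a,'\n',r)
s=W([(610,300),(688,335)],.034);print('socket',s,np.linalg.norm(s[0]-s[1]))
print('beaker rim', W([(75+0,81)],.07,(122,175)))
im=load('side0');a_=im['pixels']
c=cv2.resize(a_[180:300,210:350],None,fx=5,fy=5,interpolation=cv2.INTER_CUBIC); save(c,'scrop')
E
```

```text
plat [ 0.5876 -0.0613] -12.86865864672217 
 [[ 0.4386  0.4446]
 [ 0.8742 -0.2638]
 [-1.3753 -0.863 ]
 [ 0.0625  0.6822]]
housing w 0.16606333186061245
pegs [[ 0.6012 -0.0083  0.077 ]
 [ 0.576  -0.1109  0.08  ]] 0.105630686100219
bal by pegs [ 0.5886 -0.0596] -13.781812227437513
tare [[ 0.462  -0.0817  0.046 ]]
cradle [ 0.5046 -0.3014] 66.65640565179443 
 [[-0.1244 -0.2421]
 [ 0.0925  0.018 ]
 [-0.3643  0.3738]
 [-1.007   0.8736]
 [ 1.4032 -1.0234]]
socket [[ 0.537  -0.288   0.034 ]
 [ 0.5148 -0.333   0.034 ]] 0.05011877359222899
beaker rim [[0.5159 0.2986 0.07  ]]
```

View pics/scrop.png

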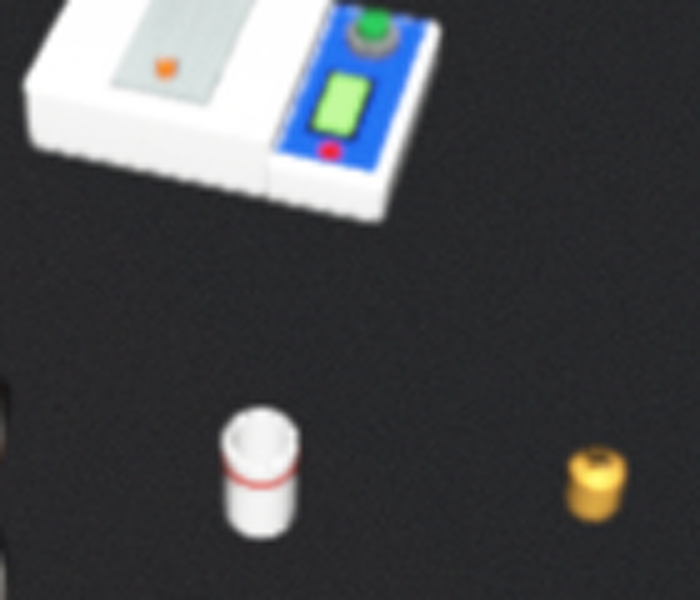

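Emit:
apply_moves(
  xyz=[
    [-0.0931,-0.1261,0],
    [-0.0931,-0.1261,0],
    [-0.0931,-0.1261,0],
    [-0.0931,-0.1261,0],
    [-0.0931,-0.1261,0],
    [-0.0931,-0.1261,0],
    [-0.0931,-0.1261,0],
    [-0.0931,-0.1261,0],
  ],
  rot=[
    [0,0,0],
    [0,0,0],
    [0,0,0],
    [0,0,0],
    [0,0,0],
    [0,0,0],
    [0,0,0],
    [0,0,0],
  ],
  hand=[1,1,1,1,1,1,1,1],
)

```text
clock: 1.1
position: [0.2785, 0.2145, 0.2312]
ee_rot: [0.0, 0.111, 0.994, 0.0]
contact_force: [1.1, 0.1, 0.1]
width: 0.0855
gripper_force: 0.0
```

Emit:
apply_moves(
  xyz=[
    [-0.0931,-0.1261,0],
    [-0.0931,-0.1261,0],
    [-0.0931,-0.1261,0],
    [-0.0931,-0.1261,0],
    [-0.0931,-0.1261,0],
    [-0.0931,-0.1261,0],
    [-0.0931,-0.1261,0],
    [-0.0931,-0.1261,0],
  ],
  rot=[
    [0,0,0],
    [0,0,0],
    [0,0,0],
    [0,0,0],
    [0,0,0],
    [0,0,0],
    [0,0,0],
    [0,0,0],
  ],
  hand=[1,1,1,1,1,1,1,1],
)

```text
clock: 2.1
position: [0.4292, -0.1301, 0.231]
ee_rot: [-0.0, 0.112, 0.994, 0.0]
contact_force: [0.8, 0.6, 0.7]
width: 0.0854
gripper_force: 0.0
```

Emit:
apply_moves(
  xyz=[
    [-0.0931,-0.1261,0],
    [-0.0931,-0.1261,0],
    [-0.0931,-0.1261,0],
    [-0.0931,-0.1261,0],
    [0,0,0],
    [0,0,0],
    [0,0,0],
  ],
  rot=[
    [0,0,0],
    [0,0,0],
    [0,0,0],
    [0,0,0],
    [0,0,0.088],
    [0,0,0.088],
    [0,0,0],
  ],
  hand=[1,1,1,1,1,1,1],
)

```text
clock: 2.98
position: [0.5041, -0.301, 0.2306]
ee_rot: [-0.001, 0.202, 0.979, 0.0]
contact_force: [-0.1, -0.9, 0.4]
width: 0.0857
gripper_force: 0.0
```

```bash
python3 - <<'E'
from h import *
np.set_printoptions(precision=4,suppress=True)
im=load('side0')
src=lambda p,o=(210,180),k=5:(np.array(p,float)+.5)/k-.5+np.array(o)
print('peg',px2w(im,src([(166,68)]),.08),'tare',px2w(im,src([(374,22)]),.046),'beaker rim',px2w(im,src([(260,438)]),.07))
save(cv2.resize(im['pixels'][135:230,205:325],None,fx=6,fy=6,interpolation=cv2.INTER_CUBIC),'scrop2')
E
```

```text
peg [[ 0.6019 -0.0036  0.08  ]] tare [[ 0.4592 -0.0966  0.046 ]] beaker rim [[0.519 0.299 0.07 ]]
```

View pics/scrop2.png

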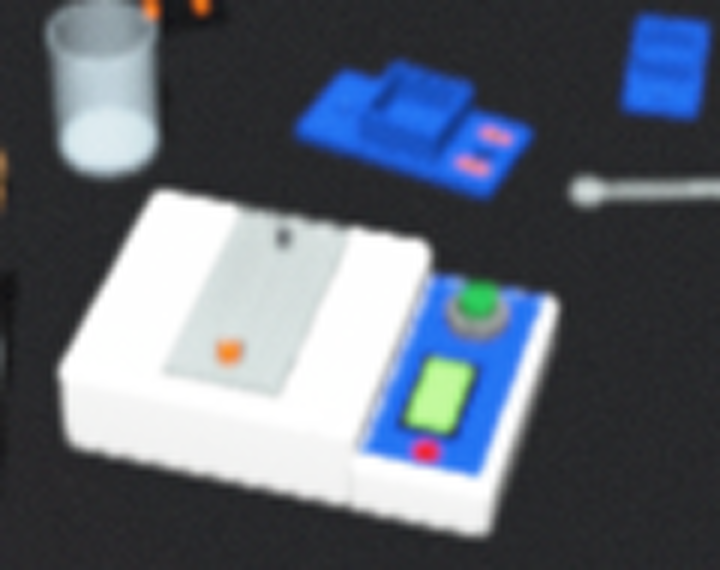

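The side crop agrees with the top view: the cradle's plate corners are at (297,132), (342,70), (532,130) and (488,196). The pegs are at (229,352) and (284,236), and the tare button's top face is at (481,297), higher than I assumed. I'll fit both views together.

```bash
python3 - <<'E'
from h import *
from scipy.optimize import least_squares
np.set_printoptions(precision=4,suppress=True)
T,S=load('top0'),load('side0')
st=lambda p:(np.array(p,float)+.5)/5-.5+np.array((216,122))
ss=lambda p:(np.array(p,float)+.5)/6-.5+np.array((205,135))
def rig(p,L):
    c,s=np.cos(p[2]),np.sin(p[2]); L=np.array(L,float)
    return np.c_[p[0]+c*L[:,0]-s*L[:,1],p[1]+s*L[:,0]+c*L[:,1],L[:,2]]
def solve(name,p0,lt,pt,ls,ps):
    e1=lambda p:(w2px(T,rig(p,lt))-st(pt)).ravel(); e2=lambda p:(w2px(S,rig(p,ls))-ss(ps)).ravel()
    for tag,f in(('top',e1),('side',e2),('both',lambda p:np.r_[e1(p),e2(p)])):
        r=least_squares(f,p0,loss='soft_l1',x_scale=[.01,.01,.05]); print(name,tag,r.x[:2],np.degrees(r.x[2]),'rms px',np.sqrt(np.mean(r.fun**2)))
P=[(.037,.073,.07),(.037,-.073,.07),(-.037,-.073,.07),(-.037,.073,.07),(0,.052,.078),(0,-.052,.078)]
solve('bal',[.588,-.06,-.23],P,[(118,127),(362,176),(337,294),(92,247),(135,187),(314,224)],
 [P[3],P[0],P[1],P[2],P[4],P[5]],[(278,394),(165,374),(238,208),(350,230),(229,352),(284,236)])
c=.008
solve('cradle',[.5046,-.3014,1.163],[(0,.052,c),(0,-.052,c),(.035,-.071,c),(-.035,-.071,c),(.035,.071,c)],
 [(597,440),(656,283),(613,233),(722,274),(530,450)],
 [(0,.052,c),(.035,-.071,c),(-.035,-.071,c),(-.035,.071,c),(.035,.071,c)],[(484,150),(297,132),(342,70),(532,130),(488,196)])
f=lambda p:np.r_[(w2px(T,p)-st((267,430))).ravel(),(w2px(S,p)-ss((481,297))).ravel()]
r=least_squares(f,[.46,-.09,.05],x_scale=.01);print('tare',r.x,r.fun)
E
```

```text
bal top [ 0.588  -0.0608] -12.956196786017022 rms px 0.3263803002273226
bal side [ 0.5901 -0.0591] -12.528065299318172 rms px 0.5208210406163508
bal both [ 0.5888 -0.0604] -12.740787541284561 rms px 0.5112462939841494
cradle top [ 0.5045 -0.3014] 66.63213082439023 rms px 0.2322358191499127
cradle side [ 0.506  -0.3011] 66.96328272660769 rms px 0.364603551052346
cradle both [ 0.5051 -0.3014] 66.67910288080317 rms px 0.34036285351580686
tare [ 0.4592 -0.081   0.0603] [-0.0308  0.2432 -0.2973 -0.0767]
```

Emit:
apply_moves(
  xyz=[
    [0,0,0.1],
    [0,0,0.1],
    [0,0,0.1],
    [0,0,0.1],
    [0,0,0.1],
    [0,0,0.1],
    [0,0,0.06],
    [0,0,0],
  ],
  rot=[
    [0,0,0],
    [0,0,0],
    [0,0,0],
    [0,0,0],
    [0,0,0],
    [0,0,0],
    [0,0,0],
    [0,0,0],
  ],
  hand=[1,1,1,1,1,1,1,1],
)

```text
clock: 3.98
position: [0.5033, -0.3, 0.0318]
ee_rot: [-0.002, 0.202, 0.979, 0.001]
contact_force: [-0.8, -0.1, -0.1]
width: 0.0854
gripper_force: 0.0
```

Emit:
apply_moves(
  xyz=[
    [0,0,0.03],
    [0,0,0.025],
    [0,0,0],
    [0,0,0],
    [0,0,0],
    [0,0,0],
    [0,0,0],
    [0,0,0],
  ],
  rot=[
    [0,0,0],
    [0,0,0],
    [0,0,0],
    [0,0,0],
    [0,0,0],
    [0,0,0],
    [0,0,0],
    [0,0,0],
  ],
  hand=[1,1,1,-1,-1,-1,-1,-1],
  force=40,
)

```text
clock: 4.97
position: [0.5048, -0.3013, 0.0174]
ee_rot: [0.001, 0.203, 0.979, -0.0]
contact_force: [-0.6, 0.8, 5.9]
width: 0.0566
gripper_force: 44.3
```

Emit:
apply_moves(
  xyz=[
    [0,0,-0.02],
    [0,0,-0.05],
    [0,0,-0.08],
    [0,0,-0.08],
    [0,0,-0.08],
    [0,0,-0.08],
    [0,0,-0.07],
    [0,0,0],
  ],
  rot=[
    [0,0,0],
    [0,0,0],
    [0,0,0],
    [0,0,0],
    [0,0,0],
    [0,0,0],
    [0,0,0],
    [0,0,0],
  ],
  hand=[-1,-1,-1,-1,-1,-1,-1,-1],
)

```text
clock: 5.98
position: [0.5053, -0.3018, 0.157]
ee_rot: [0.002, 0.203, 0.979, -0.001]
contact_force: [0.7, -0.3, -0.5]
width: 0.0567
gripper_force: 43.6
```

Emit:
apply_moves(
  xyz=[
    [0.008,0.106,0],
    [0.008,0.106,0],
    [0.008,0.106,0],
    [0.008,0.106,0],
    [0.008,0.106,0],
    [0.008,0.106,0],
    [0.008,0.106,0],
    [0.008,0.106,0],
  ],
  rot=[
    [0,0,0],
    [0,0,0],
    [0,0,0],
    [0,0,0],
    [0,0,0],
    [0,0,0],
    [0,0,0],
    [0,0,0],
  ],
  hand=[-1,-1,-1,-1,-1,-1,-1,-1],
)

```text
clock: 6.98
position: [0.5872, -0.0587, 0.1536]
ee_rot: [-0.001, 0.203, 0.979, 0.0]
contact_force: [0.4, 0.0, -1.7]
width: 0.0569
gripper_force: 43.6
```

Emit:
apply_moves(
  xyz=[
    [0,0,0],
    [0,0,0],
    [0,0,0],
    [0,0,0],
    [0,0,0],
    [0,0,0],
    [0,0,0],
    [0,0,0],
  ],
  rot=[
    [0,0,0.13],
    [0,0,0.13],
    [0,0,0.13],
    [0,0,0.13],
    [0,0,0.13],
    [0,0,0.13],
    [0,0,0.13],
    [0,0,0.13],
  ],
  hand=[-1,-1,-1,-1,-1,-1,-1,-1],
)

```text
clock: 7.98
position: [0.5869, -0.0597, 0.1536]
ee_rot: [-0.001, 0.682, 0.731, -0.001]
contact_force: [-0.3, 0.1, -1.0]
width: 0.0567
gripper_force: 43.6
```

Emit:
apply_moves(
  xyz=[
    [0,0,0],
    [0,0,0],
    [0,0,0],
    [0,0,0],
  ],
  rot=[
    [0,0,0.13],
    [0,0,0.13],
    [0,0,0.024],
    [0,0,0],
  ],
  hand=[-1,-1,-1,-1],
)

```text
clock: 8.48
position: [0.5873, -0.0598, 0.1542]
ee_rot: [-0.0, 0.781, 0.624, -0.0]
contact_force: [-0.8, 0.2, -1.2]
width: 0.0568
gripper_force: 43.6
```

```bash
python3 - <<'E'
from h import *
from rig import status
T=grab('top','top1');S=grab('side','side1')
c=np.zeros((570,800,3),np.uint8)
a=cv2.resize(T['pixels'][135:190,220:300],None,fx=5,fy=5,interpolation=cv2.INTER_CUBIC)
b=cv2.resize(S['pixels'][135:230,205:285],None,fx=5,fy=5,interpolation=cv2.INTER_CUBIC)
c[:275,:400]=a;c[:475,400:]=b
save(c,'over')
s=status.get_state();print(s['position'],s['ee_rot'])
E
```

```text
[ 0.58755156 -0.0598603   0.15446383] [-2.45732598e-04  7.81275537e-01  6.24186232e-01 -1.53700738e-04]
```

View pics/over.png

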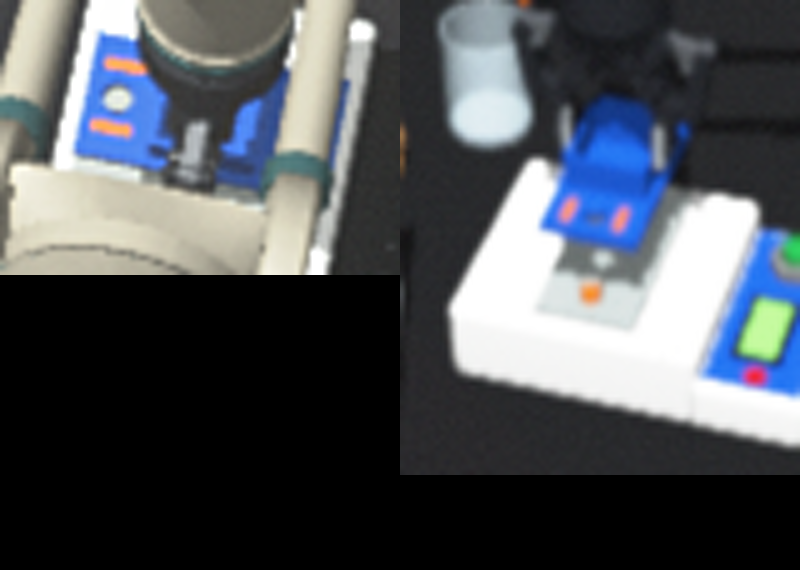

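The two halves of the picture are the top crop (left) and the side crop (right). The cradle hangs level over the platform. In the top crop its large hole is at (118,100) with stripes at (126,67) and (110,129); in the side crop the hole is at (596,217). The orange peg shows ahead of it at (591,293). I'll fit the held cradle's pose.

```bash
python3 - <<'E'
from h import *
np.set_printoptions(precision=4,suppress=True)
T,S=load('top1'),load('side1')
q=lambda p,o:(np.array(p,float)+.5)/5-.5+np.array(o)
z=.145
t=px2w(T,q([(118,100),(126,67),(110,129),(100,33),(75,157)],(220,135)),z)
s=px2w(S,q([(196,217),(169,210),(221,219)],(205,135)),z)
print('top hole,stripes,corners\n',t,'\nstripe mid',(t[1]+t[2])/2,'end mid',(t[3]+t[4])/2,'endw',np.linalg.norm(t[3]-t[4]),'\nside hole\n',s,(s[1]+s[2])/2)
a=np.radians(-12.76);y=np.array([-np.sin(a),np.cos(a)]);P=np.array([.5876,-.0599])
print('expect hole',P+.052*y,'end mid',P+.071*y)
v=t[3]-t[4];print('yaw by end edge',np.degrees(np.arctan2(v[1],v[0])), 'yaw by stripes',np.degrees(np.arctan2(*(t[1]-t[2])[[1,0]])))
# triangulate hole
from scipy.optimize import least_squares
r=least_squares(lambda p:np.r_[(w2px(T,p)-q((118,99),(220,135))).ravel(),(w2px(S,p)-q((196,216),(205,135))).ravel()],[.6,0,.14],x_scale=.01);print('tri',r.x,r.fun)
p=px2w(S,q([(191,293)],(205,135)),.08);print('peg side',p)
E
```

```text
top hole,stripes,corners
 [[ 0.5953 -0.0116  0.145 ]
 [ 0.6139 -0.0163  0.145 ]
 [ 0.5791 -0.007   0.145 ]
 [ 0.6336 -0.0024  0.145 ]
 [ 0.5638  0.0123  0.145 ]] 
stripe mid [ 0.5965 -0.0116  0.145 ] end mid [0.5987 0.005  0.145 ] endw 0.0713671930272719 
side hole
 [[ 0.5973 -0.0098  0.145 ]
 [ 0.6161 -0.0157  0.145 ]
 [ 0.5804 -0.0088  0.145 ]] [ 0.5983 -0.0123  0.145 ]
expect hole [ 0.5991 -0.0092] end mid [0.6033 0.0093]
yaw by end edge -11.932289755881312 yaw by stripes -15.070229654476893
tri [ 0.5967 -0.0117  0.1439] [ 0.0221 -0.2001  0.2348  0.0805]
peg side [[ 0.6019 -0.0036  0.08  ]]
```

Emit:
apply_moves(
  xyz=[
    [0.009,0.008,0],
    [0,0,0.05],
    [0,0,0.05],
    [0,0,0.05],
    [0,0,0],
    [0,0,0],
  ],
  rot=[
    [0,0,0],
    [0,0,0],
    [0,0,0],
    [0,0,0],
    [0,0,0],
    [0,0,0],
  ],
  hand=[-1,-1,-1,-1,-1,-1],
)

```text
clock: 9.32
position: [0.5909, -0.0579, 0.1097]
ee_rot: [0.0, 0.782, 0.624, 0.0]
contact_force: [-0.1, -0.3, -0.9]
width: 0.0569
gripper_force: 43.6
```

```bash
python3 - <<'E'
from h import *
from rig import status
T=grab('top','top2');S=grab('side','side2')
c=np.zeros((600,800,3),np.uint8)
a=cv2.resize(T['pixels'][135:185,225:275],None,fx=8,fy=8,interpolation=cv2.INTER_CUBIC)
b=cv2.resize(S['pixels'][155:205,215:265],None,fx=8,fy=8,interpolation=cv2.INTER_CUBIC)
c[:400,:400]=a;c[:400,400:]=b
save(c[:400],'over2')
s=status.get_state();print(s['position'],s['ee_rot'],s['contact_force'])
E
```

```text
[ 0.59120222 -0.05789672  0.11035728] [4.91812165e-04 7.81633124e-01 6.23738090e-01 4.61053625e-04] [-0.65503063 -1.23605647 -1.11029543]
```

View pics/over2.png

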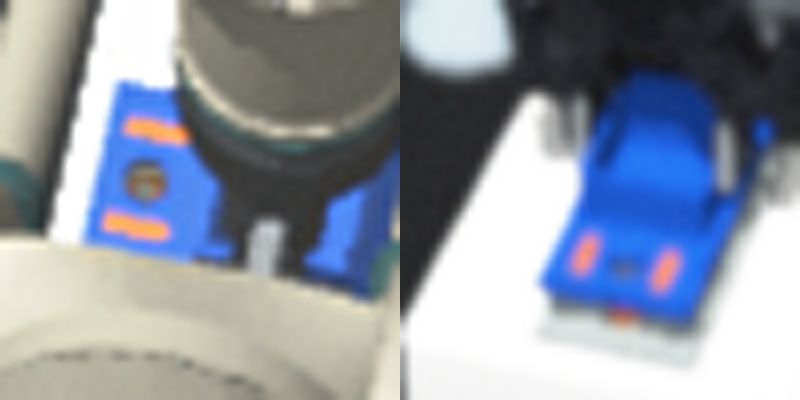

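In the top half, the large hole at (147,181) shows the orange peg inside it at about (151,183). In the side half, the hole is at (627,267) and the peg is just below the plate edge at (624,316). I'll quantify the offset.

```bash
python3 - <<'E'
from h import *
np.set_printoptions(precision=4,suppress=True)
T,S=load('top2'),load('side2')
qt=lambda p:(np.array(p,float)+.5)/8-.5+np.array((225,135))
qs=lambda p:(np.array(p,float)+.5)/8-.5+np.array((215,155))
ht=px2w(T,qt([(147,181),(157,130),(137,226)]),.101);pt=px2w(T,qt([(151,183)]),.083)
hs=px2w(S,qs([(227,267),(186,255),(267,270)]),.101)
print('top hole',ht[0],'stripe mid',(ht[1]+ht[2])/2,'peg in hole',pt[0]);print('side hole',hs[0],'stripe mid',(hs[1]+hs[2])/2)
T0,S0=load('top0'),load('side0')
# sharper peg centres from initial images: orange-ness centroid
for n,im,c in(('top',T0,(243,159)),('side',S0,(243,193))):
    x,y=c;a=im['pixels'][y-6:y+7,x-6:x+7].astype(float);w=np.clip(a[...,0]-a[...,2]-25,0,None)
    yy,xx=np.mgrid[-6:7,-6:7];u=np.array([[x+(w*xx).sum()/w.sum(),y+(w*yy).sum()/w.sum()]])
    print(n,u,[px2w(im,u,z)[0,:2] for z in(.077,.08,.084)])
    b=np.array([.6003,-.0097]);print('pred foot/top',w2px(im,[[*b,.07],[*b,.084]]))
from rig import status;s=status.get_state();a=np.radians(-12.76);print('tcp-expected hole',s['position'][:2]+.052*np.array([-np.sin(a),np.cos(a)]))
E
```

```text
top hole [ 0.6    -0.0099  0.101 ] stripe mid [ 0.6012 -0.0099  0.101 ] peg in hole [ 0.6041 -0.0109  0.083 ]
side hole [ 0.6012 -0.0078  0.101 ] stripe mid [ 0.6017 -0.0106  0.101 ]
top [[242.358  159.2934]] [array([ 0.6003, -0.0076]), array([ 0.5995, -0.0076]), array([ 0.5984, -0.0077])]
pred foot/top [[243.154  159.8997]
 [243.0325 158.6495]]
side [[242.6639 193.2359]] [array([ 0.6027, -0.0066]), array([ 0.6023, -0.0034]), array([0.6019, 0.0007])]
pred foot/top [[243.4923 194.0963]
 [243.3878 191.1711]]
tcp-expected hole [ 0.6027 -0.0072]
```

```bash
python3 - <<'E'
from h import *
T=load('top2')['pixels'].astype(int)
sl=(slice(152,164),slice(236,252))
print('R');print(T[sl][...,0]);print('B');print(T[sl][...,2])
im=load('top2')
th=np.linspace(0,2*np.pi,9)[:-1]
for n,(cx,cy,r,z) in {'holetop':(.6005,-.0095,.008,.101),'holebot':(.6005,-.0095,.008,.093),'pegtop':(.6003,-.0085,.005,.084),'pegmid':(.6003,-.0085,.007,.08)}.items():
    p=w2px(im,np.c_[cx+r*np.cos(th),cy+r*np.sin(th),np.full(8,z)]);print(n,'c',p.mean(0).round(1),'min',p.min(0).round(1),'max',p.max(0).round(1))
E
```

```text
R
[[255 229 102  71  84 111 136 155 222 242 255 255 172  66  57  67]
 [255 220  95  75  76  73  72  75  91  95 113 138  96  58  57  60]
 [255 198  84  75  78  80  72  71  70  71  73  77  80  66  60  60]
 [255 159  79  77  75  75  83  85  80  78  79  82  82  78  64  59]
 [243 124  75  79  75 102 128 134 132 100  84  83  86  82  76  63]
 [222  98  75  80  90 117 130 132 130 113  86  80  84  81  83  76]
 [197  84  76  82  97 126 133 135 149 115  87  81  84  85  84  83]
 [167  78  75  76  76 101 119 129 147 105  83  84  85  82  85  77]
 [150  75  92  86  78  74  79  95  84  79  79  80  82  83  86  70]
 [ 97  81 181 188 157 124  99  95  84  77  78  82  83  82  85  67]
 [ 88 115 255 255 255 238 207 200 185 137  88  82  82  86  84  67]
 [ 75 125 255 255 255 255 255 255 255 249 133  80  82  84  82  63]]
B
[[255 251 241 241 243 245 232 192 164 158 151 131 102  66  58  70]
 [255 250 241 241 243 246 245 248 249 250 251 236 201 111  58  58]
 [255 248 240 241 241 239 226 230 236 245 246 248 251 172  79  54]
 [254 246 241 243 231 169 123 119 146 224 243 243 247 233 138  68]
 [252 243 241 246 200 127 114 115 118 172 239 243 244 246 209 125]
 [250 242 242 246 182  96  88  85  68 120 234 242 242 244 249 212]
 [248 240 242 245 193 102 113 127  91 127 233 243 241 243 247 251]
 [246 241 241 245 233 162 136 131 136 195 241 243 241 241 245 234]
 [246 241 241 245 249 243 209 187 231 245 243 240 240 242 246 219]
 [243 243 215 230 241 244 247 246 249 247 243 241 241 242 246 182]
 [244 239 149  94 113 144 187 201 231 238 242 242 240 244 248 179]
 [241 229 170 126 119  97  94  89  94 149 233 241 241 244 244 162]]
holetop c [242.8 157. ] min [240.  154.3] max [245.6 159.8]
holebot c [242.9 157.8] min [240.1 155.1] max [245.7 160.5]
pegtop c [242.6 158.7] min [240.9 157. ] max [244.4 160.3]
pegmid c [242.7 159. ] min [240.2 156.7] max [245.1 161.4]
```

Emit:
apply_moves(
  xyz=[
    [0.003,0,0.015],
    [0,0,0.01],
    [0,0,0.007],
    [0,0,0.007],
    [0,0,0],
  ],
  rot=[
    [0,0,0],
    [0,0,0],
    [0,0,0],
    [0,0,0],
    [0,0,0],
  ],
  hand=[-1,-1,-1,-1,-1],
)

```text
clock: 10.05
position: [0.5907, -0.0569, 0.0979]
ee_rot: [-0.0, 0.782, 0.624, -0.0]
contact_force: [0.3, 0.9, -2.1]
width: 0.0569
gripper_force: 43.6
```

Emit:
apply_moves(
  xyz=[
    [0,0,0.007],
    [0,0,0.007],
    [0,0,0],
  ],
  rot=[
    [0,0,0],
    [0,0,0],
    [0,0,0],
  ],
  hand=[-1,-1,-1],
)

```text
clock: 10.42
position: [0.5908, -0.0569, 0.0937]
ee_rot: [-0.0, 0.782, 0.624, -0.0]
contact_force: [-0.3, -0.1, -1.8]
width: 0.057
gripper_force: 43.6
```

Emit:
apply_moves(
  xyz=[
    [0,0,0.007],
    [0,0,0.007],
    [0,0,0],
  ],
  rot=[
    [0,0,0],
    [0,0,0],
    [0,0,0],
  ],
  hand=[-1,-1,-1],
)

```text
clock: 10.8
position: [0.5908, -0.0569, 0.0895]
ee_rot: [-0.0, 0.782, 0.624, -0.0]
contact_force: [-0.5, 0.3, -2.1]
width: 0.0571
gripper_force: 43.6
```

Emit:
apply_moves(
  xyz=[
    [0,0,0.004],
    [0,0,0.004],
    [0,0,0],
  ],
  rot=[
    [0,0,0],
    [0,0,0],
    [0,0,0],
  ],
  hand=[-1,-1,-1],
)

```text
clock: 11.18
position: [0.5909, -0.0569, 0.0874]
ee_rot: [0.0, 0.782, 0.624, 0.0]
contact_force: [-0.9, 0.6, 0.8]
width: 0.0572
gripper_force: 43.8
```

Emit:
apply_moves(
  xyz=[
    [0,0,0.004],
    [0,0,0],
  ],
  rot=[
    [0,0,0],
    [0,0,0],
  ],
  hand=[-1,-1],
)

```text
clock: 11.42
position: [0.5909, -0.0569, 0.0874]
ee_rot: [0.0, 0.782, 0.624, 0.0]
contact_force: [-1.3, 1.5, 6.4]
width: 0.057
gripper_force: 44.5
```

Emit:
apply_moves(
  xyz=[
    [0,0,0],
    [0,0,0],
    [0,0,0],
    [0,0,0],
    [0,0,0],
    [0,0,0],
  ],
  rot=[
    [0,0,0],
    [0,0,0],
    [0,0,0],
    [0,0,0],
    [0,0,0],
    [0,0,0],
  ],
  hand=[1,1,1,1,1,1],
)

```text
clock: 12.18
position: [0.5909, -0.0569, 0.086]
ee_rot: [-0.0, 0.782, 0.624, 0.0]
contact_force: [-0.3, 0.6, 0.2]
width: 0.0855
gripper_force: 0.0
```

Emit:
apply_moves(
  xyz=[
    [0,0,-0.03],
    [0,0,-0.08],
    [0,0,-0.1],
    [0,0,-0.1],
    [0,0,-0.1],
    [0,0,0],
  ],
  rot=[
    [0,0,0],
    [0,0,0],
    [0,0,0],
    [0,0,0],
    [0,0,0],
    [0,0,0],
  ],
  hand=[1,1,1,1,1,1],
)

```text
clock: 12.92
position: [0.5926, -0.0573, 0.2125]
ee_rot: [0.003, 0.782, 0.624, 0.002]
contact_force: [0.9, 0.2, -0.3]
width: 0.0856
gripper_force: 0.0
```

Emit:
apply_moves(
  xyz=[
    [0.1375,-0.063,0],
    [0.1375,-0.063,0],
    [0.1375,-0.063,0],
    [0.1375,-0.063,0],
    [0.1375,-0.063,0],
    [0.1375,-0.063,0],
    [0.1375,-0.063,0],
    [0.1375,-0.063,0],
  ],
  rot=[
    [0,0,0],
    [0,0,0],
    [0,0,0],
    [0,0,0],
    [0,0,0],
    [0,0,0],
    [0,0,0],
    [0,0,0],
  ],
  hand=[1,1,1,1,1,1,1,1],
)

```text
clock: 13.92
position: [0.5157, 0.2996, 0.2081]
ee_rot: [-0.0, 0.782, 0.624, -0.001]
contact_force: [0.1, 0.9, -1.0]
width: 0.0853
gripper_force: 0.0
```

Emit:
apply_moves(
  xyz=[
    [0,0,0],
    [0,0,0],
  ],
  rot=[
    [0,0,0],
    [0,0,0],
  ],
  hand=[1,1],
)

```text
clock: 14.18
position: [0.5162, 0.2978, 0.2083]
ee_rot: [0.0, 0.781, 0.624, -0.001]
contact_force: [-0.9, -0.3, 0.6]
width: 0.0852
gripper_force: 0.0
```

```bash
python3 - <<'E'
from h import *
T=grab('top','top3');S=grab('side','side3')
c=np.zeros((600,800,3),np.uint8)
a=cv2.resize(T['pixels'][125:225,220:300],None,fx=5,fy=5,interpolation=cv2.INTER_CUBIC)
b=cv2.resize(S['pixels'][140:230,205:285],None,fx=5,fy=5,interpolation=cv2.INTER_CUBIC)
c[:500,:400]=a;c[:450,400:]=b
save(c[:500],'seated')
E
```

```text
(no output)
```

View pics/seated.png

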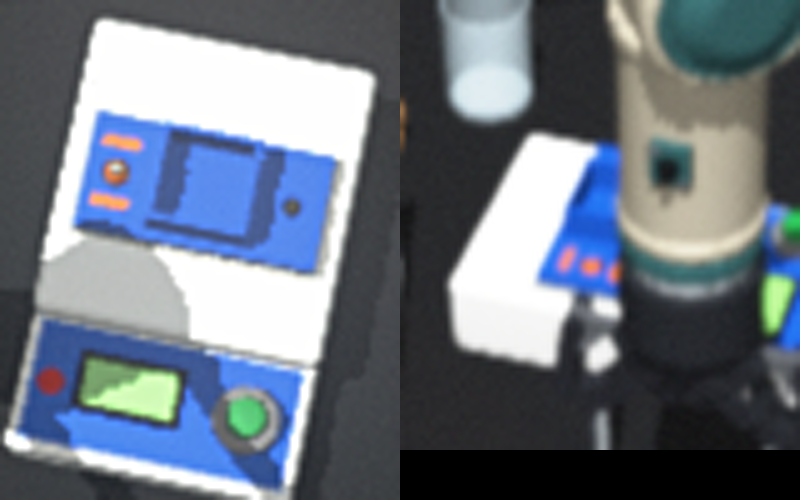

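The cradle is seated: the orange peg fills the large hole at (116,172), and the dark peg shows in the small hole at (292,207). The plate is square on the platform. Now the beaker.

Emit:
apply_moves(
  xyz=[
    [0,0,0.1],
    [0,0,0.1],
    [0,0,0.1],
    [0,0,0.1],
    [0,0,0.1],
    [0,0,0.04],
    [0,0,0.027],
    [0,0,0],
  ],
  rot=[
    [0,0,0],
    [0,0,0],
    [0,0,0],
    [0,0,0],
    [0,0,0],
    [0,0,0],
    [0,0,0],
    [0,0,0],
  ],
  hand=[1,1,1,1,1,1,1,1],
)

```text
clock: 15.28
position: [0.5171, 0.2982, 0.0393]
ee_rot: [0.0, 0.782, 0.624, 0.0]
contact_force: [-0.4, 0.2, 0.9]
width: 0.0855
gripper_force: 0.0
```

Emit:
apply_moves(
  xyz=[
    [0,0,0],
    [0,0,0],
    [0,0,0],
    [0,0,0],
    [0,0,0],
    [0,0,0],
    [0,0,0],
  ],
  rot=[
    [0,0,0],
    [0,0,0],
    [0,0,0],
    [0,0,0],
    [0,0,0],
    [0,0,0],
    [0,0,0],
  ],
  hand=[1,-1,-1,-1,-1,-1,-1],
  force=25,
)

```text
clock: 16.15
position: [0.5169, 0.2986, 0.0395]
ee_rot: [0.0, 0.782, 0.624, 0.0]
contact_force: [-0.3, -0.3, 4.7]
width: 0.0416
gripper_force: 25.5
```

```bash
python3 - <<'E'
from h import *
from scipy.optimize import least_squares
np.set_printoptions(precision=4,suppress=True)
T=load('top3');q=lambda p:(np.array(p,float)+.5)/5-.5+np.array((220,125))
w=px2w(T,q([(98,112),(340,158),(318,272),(75,225),(116,172),(292,207)]),.078)
t,a,r=fit([(.035,.071),(.035,-.071),(-.035,-.071),(-.035,.071),(0,.052),(0,-.052)],w);print('seated',t,a,'\n',r)
print('tare',px2w(T,q([(246,415)]),.057))
im=grab('top','top4');u=im['pixels'][165:215,110:170];save(cv2.resize(u,None,fx=10,fy=10,interpolation=cv2.INTER_CUBIC),'bk')
E
```

```text
seated [ 0.5885 -0.0608] -12.567703667692506 
 [[ 0.9687 -0.0316]
 [ 0.98    0.9483]
 [-0.1871  1.023 ]
 [-0.1695  0.8517]
 [-1.0695 -1.1468]
 [-0.5226 -1.6446]]
tare [[ 0.4604 -0.0807  0.057 ]]
```

Emit:
apply_moves(
  xyz=[
    [0,0,-0.02],
    [0,0,-0.06],
    [0,0,-0.08],
    [0,0,-0.1],
    [0,0,-0.1],
    [0,0,-0.09],
    [0,0,-0.05],
    [0,0,0],
  ],
  rot=[
    [0,0,0],
    [0,0,0],
    [0,0,0],
    [0,0,0],
    [0,0,0],
    [0,0,0],
    [0,0,0],
    [0,0,0],
  ],
  hand=[-1,-1,-1,-1,-1,-1,-1,-1],
)

```text
clock: 17.2
position: [0.5171, 0.2986, 0.1897]
ee_rot: [0.0, 0.782, 0.624, 0.001]
contact_force: [0.2, -0.0, -1.0]
width: 0.0411
gripper_force: 25.4
```

Emit:
apply_moves(
  xyz=[
    [-0.139,0.0625,0],
    [-0.139,0.0625,0],
    [-0.139,0.0625,0],
    [-0.139,0.0625,0],
    [-0.139,0.0625,0],
    [-0.139,0.0625,0],
    [-0.139,0.0625,0],
    [-0.139,0.0625,0],
  ],
  rot=[
    [0,0,0],
    [0,0,0],
    [0,0,0],
    [0,0,0],
    [0,0,0],
    [0,0,0],
    [0,0,0],
    [0,0,0],
  ],
  hand=[-1,-1,-1,-1,-1,-1,-1,-1],
)

```text
clock: 18.2
position: [0.5881, -0.0614, 0.1871]
ee_rot: [-0.001, 0.782, 0.624, -0.001]
contact_force: [-0.2, 1.1, -0.8]
width: 0.0411
gripper_force: 25.4
```

Emit:
apply_moves(
  xyz=[
    [0,0,0],
    [0,0,0],
    [0,0,0],
  ],
  rot=[
    [0,0,0],
    [0,0,0],
    [0,0,0],
  ],
  hand=[-1,-1,-1],
)

```text
clock: 18.58
position: [0.5883, -0.0589, 0.1883]
ee_rot: [-0.001, 0.781, 0.624, -0.0]
contact_force: [0.2, 0.3, 0.0]
width: 0.0413
gripper_force: 25.4
```

Emit:
apply_moves(
  xyz=[
    [-0.005,0.006,0],
    [0,0,0.05],
    [0,0,0.05],
    [0,0,0.013],
    [0,0,0],
    [0,0,0],
  ],
  rot=[
    [0,0,0],
    [0,0,0],
    [0,0,0],
    [0,0,0],
    [0,0,0],
    [0,0,0],
  ],
  hand=[-1,-1,-1,-1,-1,-1],
)

```text
clock: 19.32
position: [0.5907, -0.0621, 0.1554]
ee_rot: [0.0, 0.782, 0.624, 0.0]
contact_force: [1.0, -0.8, -0.8]
width: 0.0411
gripper_force: 25.5
```

```bash
python3 - <<'E'
from h import *
S=grab('side','side5');T=grab('top','top5')
c=np.zeros((480,800,3),np.uint8)
c[:,:400]=cv2.resize(T['pixels'][130:190,230:280],None,fx=8,fy=8,interpolation=cv2.INTER_CUBIC)
c[:,400:]=cv2.resize(S['pixels'][145:205,215:265],None,fx=8,fy=8,interpolation=cv2.INTER_CUBIC)
save(c,'bk2')
E
```

```text
(no output)
```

View pics/bk2.png

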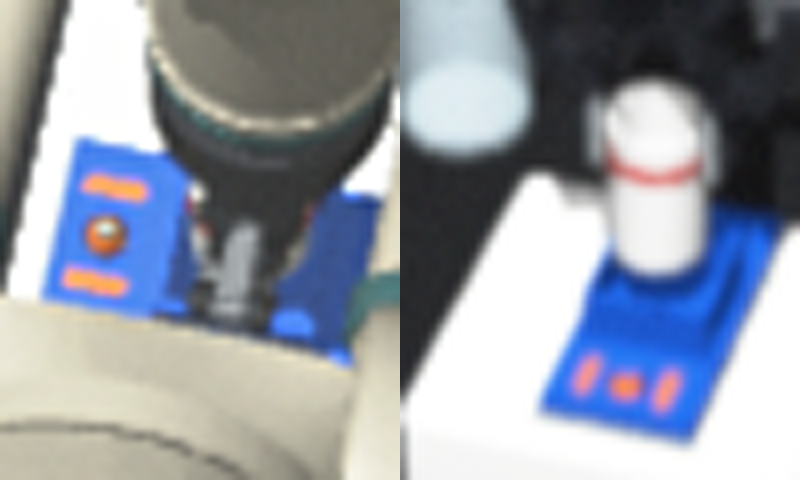

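The beaker is upright above the socket. In the side half its foot bottom is at (658,277). The orange peg is still up through the large hole at (625,387). I'll check its position numerically.

```bash
python3 - <<'E'
from h import *
from rig import status
import math
S=load('side5')
s=status.get_state();print(s['position'],s['clock'])
th=np.linspace(0,2*np.pi,60)
def ext(cx,cy,r,z):
    p=(w2px(S,np.c_[cx+r*np.cos(th),cy+r*np.sin(th),np.full(60,z)])-np.array((215,155-10))+.5)*8-.5;return p.min(0).round(),p.max(0).round()
for c in((.5885,-.0608),(.5900,-.0600),(.5885,-.057)):
    print(c,'foot',ext(*c,.021,s['position'][2]-.0395),'rim',ext(*c,.021,s['position'][2]+.0305))
a=np.radians(-12.7);c,sn=np.cos(a),np.sin(a)
for L in((.052,.084),):
    print('peg top',(w2px(S,[[.5885-sn*.052,-.0608+c*.052,.084]])-np.array((215,145))+.5)*8-.5)
E
```

```text
[ 0.59070619 -0.0621304   0.15560077] 19.425
(0.5885, -0.0608) foot (array([218., 209.]), array([314., 272.])) rim (array([213.,  84.]), array([313., 147.]))
(0.59, -0.06) foot (array([214., 210.]), array([311., 273.])) rim (array([210.,  85.]), array([309., 148.]))
(0.5885, -0.057) foot (array([217., 214.]), array([314., 278.])) rim (array([213.,  90.]), array([312., 153.]))
peg top [[231.52911998 372.31240836]]
```

Emit:
apply_moves(
  xyz=[
    [0.004,-0.002,0.03],
    [0,0,0.03],
    [0,0,0.03],
    [0,0,0.02],
    [0,0,0.01],
    [0,0,0],
  ],
  rot=[
    [0,0,0],
    [0,0,0],
    [0,0,0],
    [0,0,0],
    [0,0,0],
    [0,0,0],
  ],
  hand=[-1,-1,-1,-1,-1,-1],
)

```text
clock: 20.18
position: [0.59, -0.0607, 0.1189]
ee_rot: [-0.0, 0.782, 0.624, -0.0]
contact_force: [-1.1, 0.0, -0.6]
width: 0.0414
gripper_force: 25.4
```

Emit:
apply_moves(
  xyz=[
    [0,0,0.004],
    [0,0,0.003],
    [0,0,0],
  ],
  rot=[
    [0,0,0],
    [0,0,0],
    [0,0,0],
  ],
  hand=[-1,-1,-1],
)

```text
clock: 20.55
position: [0.5903, -0.0608, 0.1175]
ee_rot: [0.0, 0.782, 0.624, 0.0]
contact_force: [-0.7, -0.1, 1.3]
width: 0.0414
gripper_force: 25.5
```

Emit:
apply_moves(
  xyz=[
    [0,0,0],
    [0,0,0],
    [0,0,0],
    [0,0,0],
    [0,0,0],
    [0,0,0],
  ],
  rot=[
    [0,0,0],
    [0,0,0],
    [0,0,0],
    [0,0,0],
    [0,0,0],
    [0,0,0],
  ],
  hand=[1,1,1,1,1,1],
)

```text
clock: 21.3
position: [0.59, -0.0607, 0.117]
ee_rot: [-0.0, 0.782, 0.624, 0.0]
contact_force: [0.3, -0.2, -0.5]
width: 0.0858
gripper_force: 0.0
```

Emit:
apply_moves(
  xyz=[
    [0,0,-0.03],
    [0,0,-0.08],
    [0,0,-0.1],
    [0,0,-0.1],
    [0,0,-0.05],
    [0,0,0],
  ],
  rot=[
    [0,0,0],
    [0,0,0],
    [0,0,0],
    [0,0,0],
    [0,0,0],
    [0,0,0],
  ],
  hand=[1,1,1,1,1,1],
)

```text
clock: 22.05
position: [0.5905, -0.0608, 0.2262]
ee_rot: [0.001, 0.782, 0.624, 0.001]
contact_force: [-0.0, -0.1, -0.8]
width: 0.0857
gripper_force: 0.0
```

Emit:
apply_moves(
  xyz=[
    [-0.041,-0.102,0],
    [-0.041,-0.102,0],
    [-0.041,-0.102,0],
    [-0.041,-0.102,0],
    [0,0,0],
    [0,0,0],
    [0,0,0],
    [0,0,0],
  ],
  rot=[
    [0,0,0],
    [0,0,0],
    [0,0,0],
    [0,0,0],
    [0,0,0],
    [0,0,0],
    [0,0,0],
    [0,0,0],
  ],
  hand=[1,1,-1,-1,-1,-1,-1,-1],
)

```text
clock: 23.05
position: [0.4603, -0.0814, 0.2247]
ee_rot: [-0.0, 0.782, 0.624, -0.0]
contact_force: [0.8, -0.2, 0.0]
width: -0.0002
gripper_force: 0.0
```

Emit:
apply_moves(
  xyz=[
    [0,0,0.1],
    [0,0,0.1],
    [0,0,0.1],
    [0,0,0.1],
    [0,0,0.07],
    [0,0,0],
    [0,0,0],
  ],
  rot=[
    [0,0,0],
    [0,0,0],
    [0,0,0],
    [0,0,0],
    [0,0,0],
    [0,0,0],
    [0,0,0],
  ],
  hand=[-1,-1,-1,-1,-1,-1,-1],
)

```text
clock: 23.92
position: [0.4606, -0.0817, 0.0846]
ee_rot: [0.0, 0.782, 0.624, 0.0]
contact_force: [-0.2, -0.1, -0.0]
width: -0.0
gripper_force: 0.0
```

```bash
python3 - <<'E'
from h import *
S=grab('side','side6');T=grab('top','top6')
c=np.zeros((480,800,3),np.uint8)
c[:,:400]=cv2.resize(T['pixels'][130:226,220:300],None,fx=5,fy=5,interpolation=cv2.INTER_CUBIC)
c[:,400:]=cv2.resize(S['pixels'][140:212,230:290],(400,480),interpolation=cv2.INTER_CUBIC)
save(c,'tare')
E
```

```text
(no output)
```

View pics/tare.png

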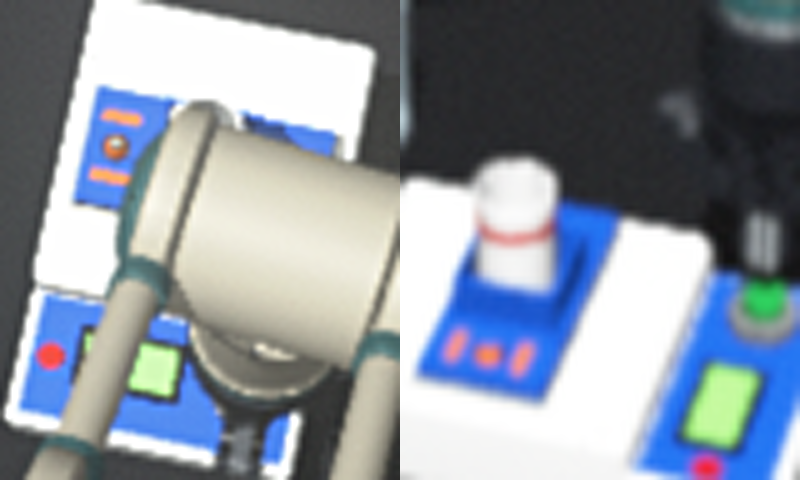

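In the side half, the beaker stands upright in the socket at (515,225). The closed fingertips at (765,265) are right above the green button at (766,298). Now I'll press it.

Emit:
apply_moves(
  xyz=[
    [0,0,0.03],
    [0,0,0.03],
    [0,0,0.02],
    [0,0,0.01],
    [0,0,0],
  ],
  rot=[
    [0,0,0],
    [0,0,0],
    [0,0,0],
    [0,0,0],
    [0,0,0],
  ],
  hand=[-1,-1,-1,-1,-1],
)

```text
clock: 24.65
position: [0.4593, -0.0814, 0.0569]
ee_rot: [-0.0, 0.782, 0.624, -0.0]
contact_force: [-1.9, -0.2, 3.5]
width: -0.0
gripper_force: 1.7
```

Emit:
apply_moves(
  xyz=[
    [0,0,0.008],
    [0,0,0.008],
    [0,0,0],
  ],
  rot=[
    [0,0,0],
    [0,0,0],
    [0,0,0],
  ],
  hand=[-1,-1,-1],
)

```text
clock: 25.02
position: [0.4595, -0.0815, 0.0555]
ee_rot: [0.0, 0.782, 0.624, 0.0]
contact_force: [-8.4, 1.7, 32.1]
width: -0.0001
gripper_force: 15.7
```

Emit:
apply_moves(
  xyz=[
    [0,0,-0.014],
    [0,0,0],
  ],
  rot=[
    [0,0,0],
    [0,0,0],
  ],
  hand=[-1,-1],
)

```text
clock: 25.28
position: [0.4597, -0.0815, 0.0569]
ee_rot: [0.0, 0.782, 0.624, 0.0]
contact_force: [-1.3, 0.5, 3.6]
width: -0.0004
gripper_force: 1.7
```

Emit:
apply_moves(
  xyz=[
    [0,0,-0.01],
    [0,0,0],
  ],
  rot=[
    [0,0,0],
    [0,0,0],
  ],
  hand=[-1,-1],
)

```text
clock: 25.52
position: [0.4598, -0.0815, 0.0593]
ee_rot: [-0.0, 0.782, 0.624, 0.0]
contact_force: [-0.4, 0.6, 1.8]
width: 0.0
gripper_force: 1.2
```

Emit:
apply_moves(
  xyz=[
    [0,0,-0.01],
    [0,0,0],
  ],
  rot=[
    [0,0,0],
    [0,0,0],
  ],
  hand=[-1,-1],
)

```text
clock: 25.78
position: [0.4601, -0.0816, 0.0623]
ee_rot: [0.0, 0.782, 0.624, 0.0]
contact_force: [0.2, -0.0, -0.3]
width: 0.0001
gripper_force: 0.0
```

The force profile fits a full press: a spring up to about 4 N, then the hard stop, with the force falling to zero on the way back. I'll retreat and verify.

Emit:
apply_moves(
  xyz=[
    [0,0,-0.06],
    [0,0,-0.1],
    [0,0,-0.1],
    [0,0,-0.1],
    [0,0,-0.1],
    [0,0,0],
    [0,0,0],
  ],
  rot=[
    [0,0,0],
    [0,0,0],
    [0,0,0],
    [0,0,0],
    [0,0,0],
    [0,0,0],
    [0,0,0],
  ],
  hand=[-1,-1,-1,-1,-1,-1,-1],
)

```text
clock: 26.65
position: [0.4591, -0.0813, 0.1995]
ee_rot: [-0.001, 0.782, 0.624, -0.0]
contact_force: [0.2, -0.4, -0.3]
width: -0.0001
gripper_force: 0.0
```

```bash
python3 - <<'E'
from h import *
S=grab('side','side7');S6=load('side6')
a=S['pixels'].astype(int);b=S6['pixels'].astype(int)
d=abs(a-b).sum(2)
print('change around beaker/cradle',d[160:205,233:262].mean().round(1),d[160:205,233:262].max())
def green(p):
    m=(p[...,1]-np.maximum(p[...,0],p[...,2])>60);m[:, :280]=False;m[:170]=False;m[192:]=False;m[:,300:]=False
    y,x=np.nonzero(m);return x.mean().round(2),y.mean().round(2),len(x)
print('button now',green(a),'at start',green(load('side0')['pixels'].astype(int)))
E
```

```text
change around beaker/cradle 4.2 19
button now (np.float64(284.31), np.float64(184.54), 26) at start (np.float64(284.2), np.float64(184.56), 25)
```

The beaker and cradle haven't moved, and the button is back up at its starting position.

```bash
python3 -c "
from rig import job
print(job.sign_off())"
```

```text
the job is handed in; nothing more can be done
None
```

The cradle is seated on both pegs, the beaker stands upright in its socket, and the tare button was pressed fully and is back up. The job was handed in at about 27 s of the 70 s allowed; no verdict came back.

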